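# Shut and lock the clamp chest

## Task

Two of the three drawers of the blue hose-clamp chest have been left open: push them with the fingertips until all three drawers are fully home, then push the upright white tab of the red lock bar on top all the way to the robot's left, so that the lock is fully across. Only push: do not grip or pull out anything, do not press hard, do not move the lock across before the drawers are in, and leave the spray can, filter core, band clamp and socket where they stand.

Things in the scene. Friction and masses are not known exactly. Their poses are not given: they have to be found in the camera images.
- chest: Low blue steel chest fixed to the bench, 200 mm deep (x), 404 mm wide (y), 74 mm high. Origin on the bench surface in the plane of its front face, at the middle of its width; its x axis points into the chest (away from the robot), its y axis to the left as seen from the robot, z up. Three drawer places side by side at y = -126, 0 and +126 mm, between uprights 26 mm wide.
- drawer_a (a joint): How far this drawer stands out of the chest, in m: 0 is fully home (front flush with the chest's front face, against a hard stop), larger is farther out towards the robot (the rail ends at 0.14). Slides along the chest's x axis; it stays where it is left and takes about 3 N to push.
- drawer_a_front (a point): Point on the front face of the drawer with joint drawer_a, at the middle of its width, 50 mm above the bench; moves with the drawer, axes as the chest's. Yellow flat front 98 mm wide, spanning 9 to 65 mm above the bench, with a black lip 44 mm wide, 6 mm thick that sticks out 12 mm towards the robot at 22 mm above the bench. Which of the three places this drawer has varies. Behind the front an open steel tray 185 mm long, with sides up to 48 mm above the bench.
- drawer_b (a joint): How far this drawer stands out of the chest, in m: 0 is fully home (front flush with the chest's front face, against a hard stop), larger is farther out towards the robot (the rail ends at 0.14). Slides along the chest's x axis; it stays where it is left and takes about 3 N to push.
- drawer_b_front (a point): Point on the front face of the drawer with joint drawer_b, at the middle of its width, 50 mm above the bench; moves with the drawer, axes as the chest's. Yellow flat front 98 mm wide, spanning 9 to 65 mm above the bench, with a black lip 44 mm wide, 6 mm thick that sticks out 12 mm towards the robot at 22 mm above the bench. Which of the three places this drawer has varies. Behind the front an open steel tray 185 mm long, with sides up to 48 mm above the bench.
- drawer_c (a joint): How far this drawer stands out of the chest, in m: 0 is fully home (front flush with the chest's front face, against a hard stop), larger is farther out towards the robot (the rail ends at 0.14). Slides along the chest's x axis; it stays where it is left and takes about 3 N to push.
- drawer_c_front (a point): Point on the front face of the drawer with joint drawer_c, at the middle of its width, 50 mm above the bench; moves with the drawer, axes as the chest's. Yellow flat front 98 mm wide, spanning 9 to 65 mm above the bench, with a black lip 44 mm wide, 6 mm thick that sticks out 12 mm towards the robot at 22 mm above the bench. Which of the three places this drawer has varies. Behind the front an open steel tray 185 mm long, with sides up to 48 mm above the bench.
- lock (a joint): Travel of the red lock bar along the chest's y, in m: 0 to 0.012 at the start (unlocked), 0.05 fully across to the left (locked, hard stop). Stays where left; takes about 2.5 N. Flat bar on the chest top, its top 78.5 mm above the bench; three 10 mm wide tongues hang 6 mm in front of the chest's front, 52 to 78 mm above the bench: beside the drawers when unlocked, before them when locked.
- lock_tab (a point): Top centre of the upright white tab on the red lock bar, 102.5 mm above the bench and 28 mm behind the chest's front face; moves with the bar, axes as the chest's. The tab is 30 mm long in x, 10 mm thick in y, and stands 24 mm above the bar. It moves 50 mm to +y of the chest from joint value 0 to 0.05.
- spray_can: Loose blue-labelled spray can, 58 mm across, 160 mm high, standing to the left or right of the chest. Origin at the centre of its underside. Leave alone.
- filter_core: Loose steel canister of a filter core with black top, 93 mm across over its bands, 86 mm high, standing to the left or right of the chest. Origin at the centre of its underside. Leave alone.
- band_clamp: Loose aluminium ring, 84 mm across, 20 mm high, lying on the bench right of the drawers' path. Origin at the centre of its underside. Leave alone.
- socket: Loose steel socket, 30 mm across, 34 mm high, standing on the rear of the chest's top. Origin at the centre of its underside. Leave alone.

How it is judged:
On the way, in this order (a step that is already met when the one before it is completed fails the run):
1. all three drawers are fully home while the lock is still open (value of joint each of drawer_a, drawer_b, drawer_c below 0.004 m and value of joint lock below 0.025 m), for 0.2 s.
2. the lock bar is fully across (value of joint lock above 0.046 m), for 0.2 s.
At the end, for the whole second after the job is handed in: All three drawers within 4 mm of fully home, the lock bar within 4 mm of the end of its 50 mm travel, and the four bystanders at rest within 15 mm of where they stood (value of joint each of drawer_a, drawer_b, drawer_c below 0.004 m and value of joint lock above 0.046 m and distance of each of spray_can, filter_core, band_clamp, socket from where it was at the start of the episode below 0.015 m and linear speed of each of spray_can, filter_core, band_clamp, socket below 0.02 m/s); the robot touches nothing.
It fails at once if the lock is pushed across while a drawer is still open (value of joint lock above 0.025 m and value of joint any of drawer_a, drawer_b, drawer_c above 0.01 m).
It fails at once if a drawer is pulled out (value of joint any of drawer_a, drawer_b above 0.115 m or value of joint drawer_c above 0.015 m).
It fails at once if a drawer or the lock bar is gripped or pressed hard (over 60 N) (contact force between the fingers and drawer_a above 60 N or contact force between the fingers and drawer_b above 60 N or contact force between the fingers and drawer_c above 60 N or contact force between the fingers and lock above 60 N).
It fails at once if a bystander is lifted, carried or knocked (moved over 20 mm) (distance of any of spray_can, filter_core, band_clamp, socket from where it was at the start of the episode above 0.02 m).
It also fails if it takes over 54 s, if anything falls off the work surface, if the arm or the gripper's body presses on something with over 40 N, if the wrist force passes 120 N, or if a joint passes its speed limit or range.

## Robot

A 6-joint arm with a two-finger parallel gripper is mounted at the origin on the work surface. World frame = base frame: x ahead of the robot, y to its left, z up, the work surface at z = 0. Lengths are in m, angles in rad, forces in N, time in s.
With the tool pointing down it reaches from about 0.375 to 0.975 m from the base axis. Payload 3.8 kg.
Tool frame: the origin (TCP) lies midway between the tips of the shut fingers; the grasp point (between the pads) lies 19 mm behind it; z points along the fingers, y is the line along which they close (so a half turn about z gives the same grasp; the last joint's range is limited). The gripper opens to 88 mm and grips with 3 to 60 N. Pads are 18 mm wide; open, the fingers measure 123 mm over their backs; the gripper's body (75 mm by 187 mm) begins 45 mm behind the grasp point.
Start: joints at [1.184, 0.264, 1.604, -0, 1.274, -0.037], TCP at [0.231, 0.634, 0.239] pointing down, gripper open.
Joint ranges: [-2.63, 2.63], [-0.94, 2.18], [0.31, 2.57], [-1.31, 4.45], [0, 2.66], [-2.55, 2.55]. Speed limits (rad/s): [2.57, 2.57, 3.14, 3.14, 3.14, 3.14].

## Interface

Orientations are given as a rotation vector (axis times angle).
In Python, from cell import manip, inverse_kinematics, cams, order gives the robot as it stands. Calls block until the motion is done:
- manip.move_pose(position, orientation): joint-space move of the TCP to a pose.
- manip.move_linear(position, rate=0.15, rot=None): straight line of the TCP; rot=None keeps the orientation; rate is the mean speed in m/s.
- manip.set_joints(angles): joint-space move.
- manip.set_gripper(opening, force=None): finger opening in m; force is the grip in N (None keeps the last); returns when the fingers have stopped.
- manip.dwell(seconds).
- inverse_kinematics(position, orientation): joint angles nearest the present ones, or None.
- manip.state(): the state.
- cams.capture(name): name is "scene" or "top" or "wrist"; returns a dict with "image" (420x560x3 uint8, blue, green, red), "z_map" (420x560 float32, m along the optical axis (not along the pixel's ray), 0 where there is no reading), "intrinsics" (3x3 intrinsics, pixels), "position" and "orientation" of the camera in the world; the wrist camera has in their place "T_tool_cam" (4x4, takes a point from camera to tool coordinates, whose origin is the TCP and whose axes are the flange's). Camera axes: x right, y down, z forward; pixel columns grow to the right and rows downward; lengths in m; the calibration is good to about 2 mm. A picture is of the moment at which its call begins: read the wrist's pose just before it.
A pose or a line that the arm cannot do raises manip.IKError and nothing moves.
- order.close_job(): hands the job in; it is judged then, once.
The state is a dict: "clock": time; "joint_pos": joint angles; "joint_velocities": joint speeds; "tau": joint torques, N m; "tool_pos": TCP position; "tcp_rot": TCP orientation; "contact_force": force on the tool from outside, world axes, zero at the start; "moment": the same for the moment, N m; "gripper_width": finger opening in m; "grasp_force": force on a finger pad.
Only numpy, scipy, OpenCV 4.12 (cv2) and the standard library are available. Lean on these libraries where they do the work, as an engineer would, in place of code of your own. Each camera call takes 0.05 s, during which the arm holds its last target. There are 200 camera calls.

## Working session

There is one attempt and no reset: what is moved stays moved. The work goes in short steps, each a Python script; the robot and the scene stay as the last script left them, time stands still between calls to the robot, and variables do not carry over. Pictures are saved under pics/ and viewed, at most 10 in all, crops included, and the job is handed in when it is done.

```bash
mkdir -p pics
cat > h.py <<'E'
import numpy as np, cv2
from scipy.spatial.transform import Rotation as R
from cell import manip, inverse_kinematics, cams, order
def cloud(c):
    K=np.array(c["intrinsics"]);z=c["z_map"];v,u=np.indices(z.shape)
    p=np.stack([(u-K[0,2])/K[0,0]*z,(v-K[1,2])/K[1,1]*z,z],-1)
    o=np.array(c["orientation"]);o=o if o.shape==(3,3) else R.from_rotvec(o).as_matrix()
    P=p@o.T+np.array(c["position"]);P[z==0]=np.nan
    return P
E
python3 - <<'E'
from h import *
for n in("top","scene"):
    c=cams.capture(n);cv2.imwrite(f"pics/{n}.png",c["image"]);np.save(f"{n}.npy",cloud(c));print(n,c["position"],c["orientation"])
    np.save(n+"_im.npy",c["image"])
s=manip.state();print(s["clock"],s["tcp_rot"],s["contact_force"])
E
```

```text
top [0.46216605 0.01752359 0.99467315] [-2.14792356  2.10398816 -0.14325538]
scene [ 1.28683374 -0.14157322  0.64419484] [-1.8291851  -1.44247575  0.68317916]
0.1 [-5.46601782e-01 -3.09324874e+00  3.08735168e-03] [-0.45838402 -0.20439374  0.99272154]
```

View pics/top.png

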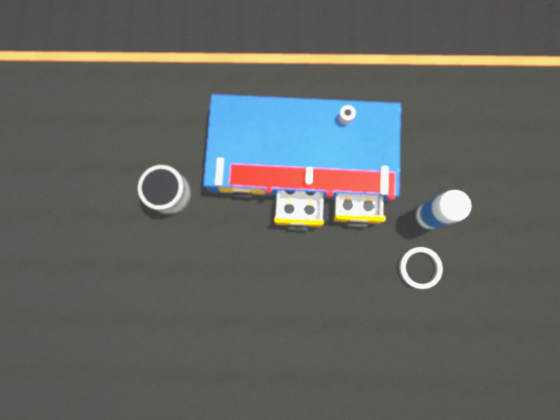

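View pics/scene.png

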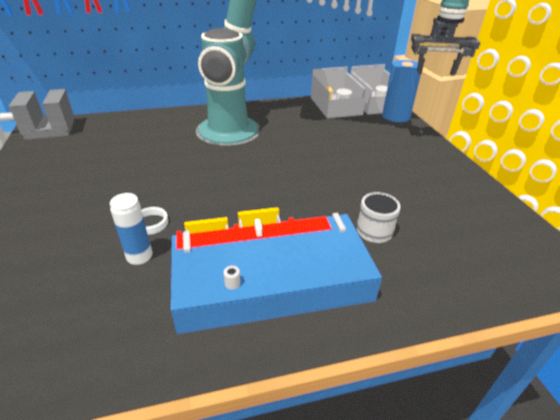

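The top view is +x up, +y left. The middle drawer (front ~(300,222)) and the right one (~(360,219)) are open, and the left one is home. The tab is at about (309,176), the socket at (347,114), the can at right (445,210), the ring at (421,268) and the filter at left (165,190).

```bash
python3 - <<'E'
from h import *
P=np.load("top.npy");im=np.load("top_im.npy").astype(int);B,G,Rr=im[...,0],im[...,1],im[...,2]
v,u=np.indices(B.shape)
blue=(B>120)&(Rr<60)&(u>195)&(u<410)&(v>85)&(v<200)&(P[...,2]>.06)&(P[...,2]<.09)
r=cv2.minAreaRect(P[blue][:,:2].astype(np.float32)*1000);print("chest",r,np.median(P[blue][:,2]));print(cv2.boxPoints(r))
red=(Rr>150)&(G<60)&(B<80)&(u>200)&(u<410)&(v>150)&(v<205)
r=cv2.minAreaRect(P[red][:,:2].astype(np.float32)*1000);print("red",r,np.median(P[red][:,2]));print(cv2.boxPoints(r))
yel=(Rr>180)&(G>150)&(B<90)&(v>180)&(v<235)
for a,b in((270,328),(330,390)):
    m=yel&(u>a)&(u<b)&(P[...,2]>.05);q=P[m];print("yel",q.mean(0),q.min(0),q.max(0))
for n,(a,b,c,d) in dict(tab=(300,318,162,190),wl=(213,227,155,188),wr=(378,392,163,198),can=(425,475,185,230),ring=(398,445,245,292),filt=(135,192,163,215),sock=(336,358,103,128)).items():
    m=(B>140)&(G>140)&(Rr>140)&(u>=a)&(u<b)&(v>=c)&(v<d);q=P[m];t=q[q[:,2]>np.nanmax(q[:,2])-.012]
    print(n,len(t),t.mean(0).round(4),t.min(0).round(3),t.max(0).round(3))
E
python3 -c "
import cv2;i=cv2.imread('pics/top.png');cv2.imwrite('pics/tc.png',cv2.resize(i[140:250,195:410],None,fx=3.7,fy=3.7,interpolation=cv2.INTER_CUBIC))"
```

```text
chest ((0.0, 0.0), (0.0, 0.0), 0.0) nan
[[0. 0.]
 [0. 0.]
 [0. 0.]
 [0. 0.]]
red ((0.0, 0.0), (0.0, 0.0), 0.0) nan
[[0. 0.]
 [0. 0.]
 [0. 0.]
 [0. 0.]]
yel [ 0.57095804 -0.00687885  0.06331683] [ 0.56740615 -0.05263617  0.05092315] [0.57462849 0.04262557 0.06740277]
yel [ 0.58078494 -0.13470303  0.06336157] [ 0.57746324 -0.17976616  0.05023002] [ 0.58486443 -0.08255597  0.0686254 ]
tab 74 [ 0.6607 -0.0228  0.102 ] [ 0.647 -0.027  0.094] [ 0.677 -0.019  0.106]
wl 205 [0.6708 0.1621 0.0803] [0.642 0.154 0.074] [0.702 0.173 0.086]
wr 257 [ 0.6583 -0.1776  0.0806] [ 0.629 -0.193  0.074] [ 0.69  -0.166  0.086]
can 666 [ 0.5962 -0.2907  0.1599] [ 0.571 -0.318  0.153] [ 0.623 -0.264  0.165]
ring 379 [ 0.4835 -0.2668  0.0192] [ 0.442 -0.308  0.013] [ 0.524 -0.224  0.025]
filt 478 [0.6348 0.2768 0.085 ] [0.59  0.237 0.078] [0.68  0.327 0.09 ]
sock 146 [ 0.7903 -0.0999  0.1081] [ 0.777 -0.113  0.101] [ 0.805 -0.086  0.113]
  return _methods._mean(a, axis=axis, dtype=dtype,
  ret = ret.dtype.type(ret / rcount)
```

View pics/tc.png

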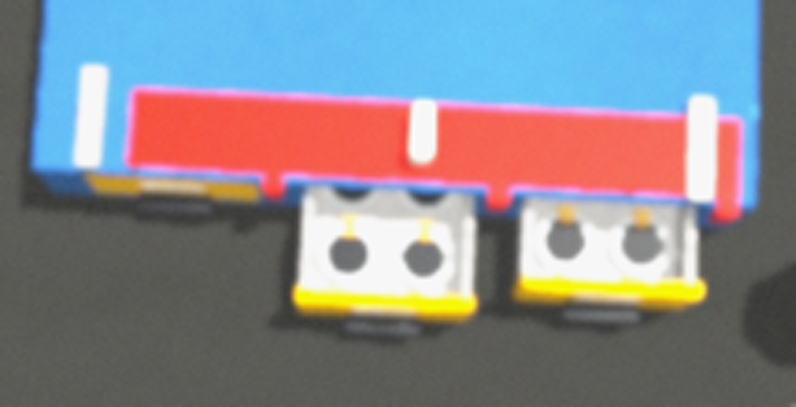

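The enlarged crop confirms it: the tab is at (422,130), the middle front at (385,302) and the right front at (610,290) in the crop. The lock tongues sit to the right of each drawer. Next I fit the chest pose from depth.

Run:
```python
from h import *
P=np.load("top.npy");im=np.load("top_im.npy")
print(im[130,280],im[180,260])
H=cv2.cvtColor(im,cv2.COLOR_BGR2HSV);h,s=H[...,0].astype(int),H[...,1]
v,u=np.indices(h.shape);w=(u>195)&(u<410)&(v>85)&(v<205);z=P[...,2]
for n,m in dict(blue=(abs(h-105)<15)&(s>120)&(z>.066)&(z<.085),red=((h<8)|(h>165))&(s>120)&(z>.07)&(z<.09),top=(z>.066)&(z<.09)).items():
    q=P[m&w][:,:2].astype(np.float32)*1000;r=cv2.minAreaRect(q);print(n,len(q),np.median(z[m&w]),r,cv2.boxPoints(r).round(1).tolist())
y=(abs(h-26)<7)&(s>120)&(z>.05)&(z<.075)
for a,b in((270,328),(330,390)):
    q=P[y&(u>a)&(u<b)&(v>200)];f=np.polyfit(q[:,1],q[:,0],1);print("slope dx/dy",f, q[:,:2].mean(0))
```

```text
[246 192 100] [ 69  86 247]
blue 12937 0.07432036019054322 ((734.5291748046875, -10.9234619140625), (403.99658203125, 201.3857879638672), 88.04198455810547) [[627.0, -209.39999389648438], [828.2999877929688, -216.1999969482422], [842.0999755859375, 187.5], [640.7999877929688, 194.39999389648438]]
red 3088 0.0785463584149052 ((654.0364379882812, -29.346343994140625), (338.6119384765625, 53.02113723754883), 87.90451049804688) [[621.4000244140625, -197.60000610351562], [674.2999877929688, -199.5], [686.7000122070312, 138.89999389648438], [633.7000122070312, 140.8000030517578]]
top 17500 0.07485757019551076 ((731.642822265625, -10.8109130859375), (404.0043029785156, 207.25938415527344), 88.02574157714844) [[621.0999755859375, -209.10000610351562], [828.2999877929688, -216.3000030517578], [842.2000122070312, 187.5], [635.0, 194.60000610351562]]
slope dx/dy [0.03080365 0.57146386] [ 0.57126717 -0.00638521]
slope dx/dy [0.02340874 0.5843988 ] [ 0.58127488 -0.13345082]
```

```bash
cat >> h.py <<'E'
a=np.arctan2(13.8,403.8); ux=np.array([np.cos(a),-np.sin(a),0]); uy=np.array([np.sin(a),np.cos(a),0]); O=np.array([.634,-.0075,0])
ROT=np.pi*np.array([np.sin(a/2),np.cos(a/2),0])
W=lambda x,y,z:O+ux*x+uy*y+np.array([0,0,z])
L=lambda p:(np.dot(p-O,ux).round(4),np.dot(p-O,uy).round(4),round(p[2],4))
def push(f,t0,t1,axis,step=.002,lim=12):
    F0=np.array(manip.state()["contact_force"]);t=t0
    while t<t1:
        t+=step;manip.move_linear(f(t),rate=.04);s=manip.state()
        F=-np.dot(np.array(s["contact_force"])-F0,axis);print(round(t,4),round(F,1),end="; ")
        if F>lim:break
    print("\nend",L(np.array(s["tool_pos"])),"clk",s["clock"])
E
python3 - <<'E'
from h import *
manip.set_gripper(0)
p=W(-.11,0,.13);print(inverse_kinematics(p,ROT))
manip.move_pose(p,ROT)
manip.move_linear(W(-.11,0,.05),rate=.15)
s=manip.state();print(s["clock"],L(np.array(s["tool_pos"])),s["gripper_width"],s["contact_force"])
c=cams.capture("wrist");cv2.imwrite("pics/w1.png",c["image"])
f=lambda t:W(t,0,.05)
manip.move_linear(f(-.06),rate=.06)
print(manip.state()["contact_force"],manip.state()["clock"])
E
```

```text
[-5.46719018e-02  7.51415091e-02  2.03519429e+00 -4.44089210e-16
  1.03125686e+00 -1.59130619e+00]
4.6 (np.float64(-0.1095), np.float64(0.0002), np.float64(0.0504)) 0.0005041328272811587 [0.31209334 0.17957734 0.21041288]
[-1.11526033  0.1732859  -0.16928634] 5.6333
```

View pics/w1.png

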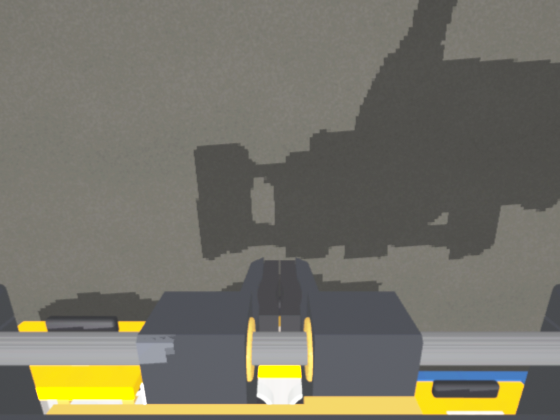

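The wrist view shows the shut fingers (280,270) centred ahead of the middle drawer. The right drawer is at left (85,350) and the closed one at right (465,390). I'll go on pushing.

Run:
```python
from h import *
f=lambda t:W(t,0,.05)
manip.move_linear(f(-.018),rate=.06)
push(f,-.018,.008,ux)
manip.move_linear(f(-.09),rate=.2)
g=lambda t:W(t,-.118,.05)
manip.move_linear(g(-.09),rate=.2)
manip.move_linear(g(-.018),rate=.06)
push(g,-.018,.008,ux)
manip.move_linear(g(-.07),rate=.2)
manip.move_linear(W(-.10,-.06,.16),rate=.2)
c=cams.capture("top");cv2.imwrite("pics/t2.png",cv2.resize(c["image"][85:250,190:480],None,fx=2.7,fy=2.7));np.save("top2.npy",cloud(c))
```

```text
-0.016 0.2; -0.014 2.0; -0.012 4.4; -0.01 10.7; -0.008 15.9; 
end (np.float64(-0.0127), np.float64(0.0), np.float64(0.0497)) clk 7.7333
-0.016 1.2; -0.014 2.0; -0.012 4.5; -0.01 10.6; -0.008 17.2; 
end (np.float64(-0.013), np.float64(-0.1181), np.float64(0.0499)) clk 11.6333
```

View pics/t2.png

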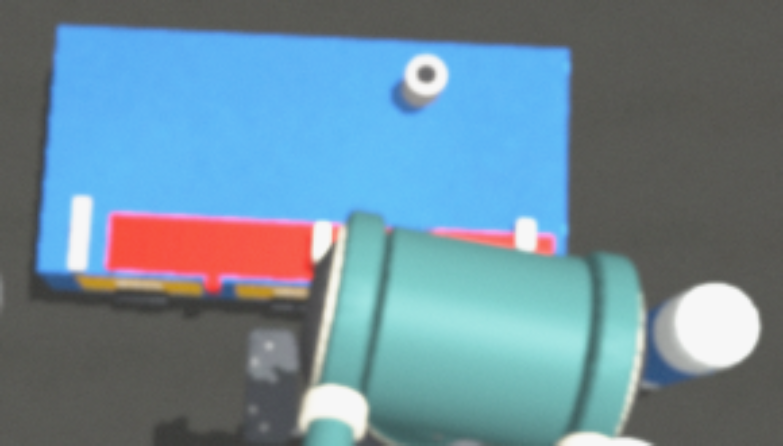

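The stop positions agree, and the middle drawer (270,290 in the crop) looks flush, but the arm hides the right one. I'll swing left and check before locking.

Run:
```python
from h import *
manip.move_pose(W(-.12,.20,.2),ROT)
c=cams.capture("top");im=c["image"];cv2.imwrite("pics/t3.png",cv2.resize(im[140:250,195:410],None,fx=3.7,fy=3.7,interpolation=cv2.INTER_CUBIC))
P=cloud(c);v,u=np.indices(P.shape[:2]);Q=(P-O);lx=Q@ux;ly=Q@uy
H=cv2.cvtColor(im,cv2.COLOR_BGR2HSV);y=(abs(H[...,0].astype(int)-26)<8)&(H[...,1]>120)&(P[...,2]<.07)&(P[...,2]>.005)&(abs(lx)<.1)
for c0 in(-.126,0,.126):
    m=y&(abs(ly-c0)<.045);print(c0,m.sum(),np.percentile(lx[m],[5,50,95]).round(4) if m.any() else "")
print(manip.state()["clock"])
```

```text
-0.126 89 [-0.0002  0.0004  0.001 ]
0 86 [0.     0.0005 0.0011]
0.126 84 [0.0001 0.0009 0.0013]
14.0167
```

View pics/t3.png

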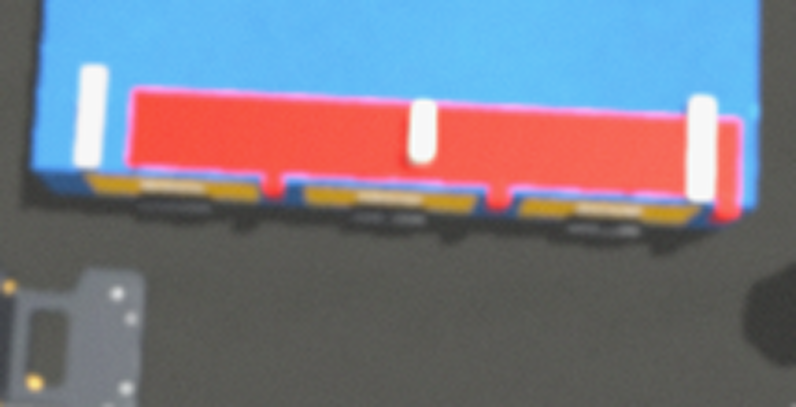

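All three drawers are flush, and the tab is unmoved at (422,130). Now the lock.

Run:
```python
from h import *
manip.move_pose(W(.028,-.058,.2),ROT)
manip.move_linear(W(.028,-.058,.088),rate=.12)
s=manip.state();print(L(np.array(s["tool_pos"])),s["contact_force"],s["clock"])
f=lambda t:W(.028,t,.088)
push(f,-.058,.03,uy,step=.004,lim=14)
```

```text
(np.float64(0.0289), np.float64(-0.058), np.float64(0.0891)) [ 0.0121415   0.09073666 -0.52443743] 16.2417
-0.054 0.0; -0.05 -0.7; -0.046 0.2; -0.042 -0.0; -0.038 0.3; -0.034 -0.2; -0.03 1.5; -0.026 0.6; -0.022 0.5; -0.018 0.5; -0.014 -0.2; -0.01 -0.2; -0.006 0.7; -0.002 1.1; 0.002 0.5; 0.006 1.1; 0.01 11.0; 0.014 23.2; 
end (np.float64(0.028), np.float64(0.0068), np.float64(0.0881)) clk 20.7417
```

Run:
```python
from h import *
manip.move_linear(W(.028,-.03,.088),rate=.15)
manip.move_linear(W(.028,-.03,.2),rate=.2)
manip.move_pose(W(-.12,.22,.22),ROT)
c=cams.capture("top");im=c["image"];cv2.imwrite("pics/t4.png",cv2.resize(im[85:295,130:480],None,fx=2.2,fy=2.2,interpolation=cv2.INTER_CUBIC))
P=cloud(c);Q=P-O;lx=Q@ux;ly=Q@uy;P0=np.load("top.npy")-O
for X in(P0,Q):
    lx=X@ux;ly=X@uy;m=(X[...,2]>.092)&(X[...,2]<.108)&(lx>.008)&(lx<.05)&(abs(ly)<.08);print("tab",m.sum(),lx[m].mean(),ly[m].mean())
    m=(X[...,2]>.09)&(X[...,2]<.115)&(lx>.1)&(lx<.2)&(abs(ly)<.2);print("sock",m.sum(),lx[m].mean(),ly[m].mean())
print(manip.state()["clock"],manip.state()["contact_force"])
```

```text
tab 74 0.027203808935063394 -0.014378282894722304
sock 199 0.15808336065852516 -0.08642684471048692
tab 74 0.027067276942133785 0.025176996675430833
sock 197 0.15824717660344573 -0.08646829189415448
23.0583 [-0.21504384 -0.20513446 -0.38831166]
```

View pics/t4.png

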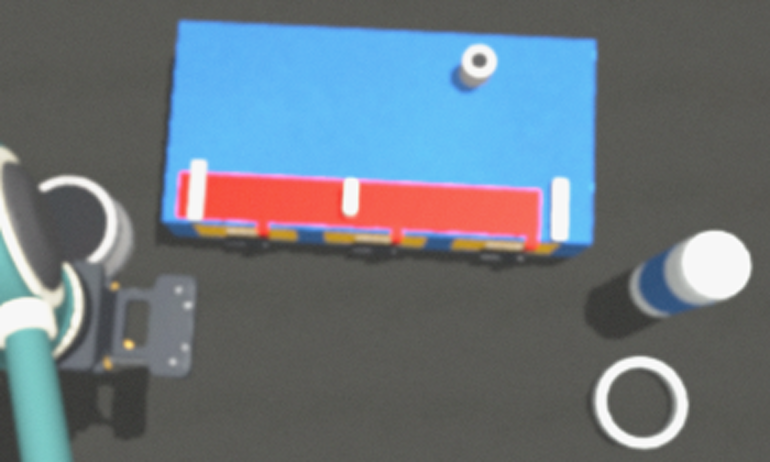

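The bar moved 39.6 mm to a hard stop, and the tab now sits at +25 mm (350,197 in the crop). The tongues are in front of the drawers, and the bystanders are where they were.

```bash
python3 -c "
from h import *
print(order.close_job())"
```

```text
the job is handed in; nothing more can be done
None
```

I pushed both open drawers fully home, then moved the lock bar left to its hard stop. In the last image the bystanders had not moved, and I handed the job in at about 23 s; no verdict was returned.

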